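# Unclip the toaster's dust cover and hold its lever at the yellow mark

## Task

The toaster is unplugged so that I can check its bread lift: pull the clipped-on dust cover straight up off the toaster and lay it down gently, right way up, on the middle of the wooden board. Then push the toaster's lever down until its top face is level with the yellow mark (30 mm down) and keep it there: it springs back up, so finish while still holding it down. Never push it right to the bottom, where it would jam, and leave everything else on the bench where it is.

Things in the scene. Friction and masses are not known exactly. Their poses are not given: they have to be found in the camera images.
- toaster: Steel and black two-slot toaster, fixed, 160 (its x) x 260 (its y, long side) x 165 mm high. Origin at the centre of its underside, z up. Shoulders 145 mm high; a grey collar round the slots, 112 x 180 mm, rises to 165 mm and carries the dust cover. The lever is on the black end at its -y side, 130 mm from the origin. Yellow lines there, either side of the lever, are 95 mm above the bench.
- cover_handle (a point): Centre of the cover's black handle bar, the point to grip: bar 16 mm wide (cover x), 80 mm long (cover y), 16 mm high, with 16 mm free between its underside and the cover's top; posts join them 32 mm either side of the centre. At the start 193 mm above the bench. The skirt's lower rim, on which the cover stands when laid down, is 46 mm below this point.
- cover: Cream plastic dust cover, 128 (x) x 196 (y) x 54 mm, about 0.25 kg. Origin at the centre of its lower rim, z up. It starts on the toaster with the toaster's axes, its skirt reaching 18 mm down over the collar. Two sprung balls in the collar's long sides catch beads inside the skirt: a straight upward pull of roughly 8 to 15 N (weight included) frees it within 15 mm; clear of the collar after 20 mm.
- board: Wooden board, fixed flat on the bench, 200 (x) x 280 (y) x 18 mm thick. Origin at the centre of its underside, so its top is 18 mm higher. It may lie to the left or the right of the toaster; the blue tray is on the other side.
- lever (a joint): Travel of the toaster's lever in m: 0 = up, grows as it is pushed straight down, 0.030 with its top face level with the yellow lines, 0.045 = bottom stop. A spring pushes it up with about 3 N at the top, 7 N at the mark and 9 N at the bottom; it does not latch.
- lever_top (a point): Centre of the flat top face of the orange lever paddle, 44 mm wide (toaster x) x 34 mm (toaster y) x 12 mm thick; this point is 24 mm out from the toaster's black end face and 125 mm above the bench when the lever is up. Axes as the toaster's.
- tray: Blue plastic tray, fixed, 200 x 280 x 22 mm; carries the ramekin and the shaker. Origin at the centre of its underside.
- ramekin: White dish, 74 mm wide, 45 mm high, on the tray; to be left alone. Origin at the centre of its underside.
- shaker: Glass shaker with steel cap, 44 mm wide, 85 mm high, on the tray; leave alone. Origin at the centre of its underside.
- mug: White mug, 80 mm wide, 95 mm high, beyond the toaster; leave alone. Origin at the centre of its underside.
- bowl: Blue bowl, 120 mm wide, 55 mm high, beyond the toaster; leave alone. Origin at the centre of its underside.
- jar: Amber jar with red cap, 70 mm wide, 110 mm high; leave alone. Origin at the centre of its underside.
- can: Can, 66 mm wide, 100 mm high; leave alone. Origin at the centre of its underside.

How it is judged:
By the outcome, as a careful person would: the job done as asked, in the order asked, and still so for the second after the job is handed in, while the arm keeps its last pose, push and grip.
It also fails if it takes over 51 s, if anything falls off the work surface, if the arm or the gripper's body presses on something with over 40 N, if the wrist force passes 120 N, or if a joint passes its speed limit or range.

## Robot

A 6-joint arm with a two-finger parallel gripper is mounted at the origin on the work surface. World frame = base frame: x ahead of the robot, y to its left, z up, the work surface at z = 0. Lengths are in m, angles in degrees, forces in N, time in s.
With the tool pointing down it reaches from about 0.4 to 0.825 m from the base axis. Payload 7 kg.
Tool frame: the origin (TCP) lies midway between the tips of the shut fingers; the grasp point (between the pads) lies 19 mm behind it (ctrl.grip_point_offset is the distance from the TCP to the grasp point, in m); x points along the fingers, y is the direction in which the jaws open and shut, and the axes are right-handed (so a half turn about x gives the same grasp; the last joint's range is limited). The gripper opens to 88 mm and grips with 3 to 60 N. Pads are 19 mm wide; open, the fingers measure 130 mm over their backs; the gripper's body (78 mm by 193 mm) begins 47 mm behind the grasp point.
Start: joints at [79.761, 20.546, 0.682, 0, -70.136, -16.507], TCP at [0.304, 0.603, 0.198] pointing down, gripper open.
Joint ranges: [-176.03, 176.03], [-82.01, 121.73], [-58.28, 71.71], [-173.87, 95.51], [-174.79, -0.11], [-173.66, 173.66]. Speed limits (degrees/s): [136.94, 136.94, 172.46, 180, 180, 180].

## Interface

Orientations are given as [roll, pitch, yaw] about the fixed x, y, z axes, in that order (R = Rz(yaw) Ry(pitch) Rx(roll)).
In Python, from plant import ctrl gives the robot as it stands.
- The arm moves only by the tool drive_tool, never from a script. Its argument "plan" is a list of rows, each a list of 3 entries, a list of its own where there are three numbers: the shift along the tool's x, y, z in m, then the turn, a rotation vector about the tool's x, y, z in degrees, then the opening, from 0 (shut) to 1 (fully open). In form: [[[dx, dy, dz], [wx, wy, wz], grip], ...]. A call has 1 to 20 rows; each row is the pose to reach, as a shift and turn from the pose measured when the call began, along the tool's axes at that moment; what a row does not reach only later rows make up. A row lasts 1/12 s, in which the tool goes at most 41.7 mm and 7.16 degrees, less where a joint would pass 70% of its speed; a pose out of reach is approached as far as the arm can. A call with a gripper value outside its range is refused whole. The fingers move at their own pace and stop on an object; the grip force is fixed at half the most. Time passes only in rows, so rows that repeat a pose let the fingers close. It gives the time, the measured TCP pose, the force and the opening at its end, in the units of the state.
- ctrl.get_obs(): the state, without advancing time (a new reading comes with each control period).
- ctrl.snapshot(name): name is "scene" or "top" or "wrist"; returns the picture (420x560x3 uint8, blue, green, red); there is no depth.
- ctrl.get_calibration(name): a dict with "fx", "fy", "cx", "cy" (pixels), "R" (3x3) and "t" (3): a world point X has camera coordinates R X + t. Camera axes: x right, y down, z forward; pixel columns grow to the right and rows downward; lengths in m; the calibration is good to about 2 mm. A picture is of the moment at which its call begins: read the wrist's pose just before it. get_calibration takes no time and is no camera call; for the wrist camera it gives the pose at the moment of the call.
- ctrl.close_job(): hands the job in, once; it reports no verdict.
Trained networks look in the newest picture that a camera, given by its name, has taken for a name from the list of things; names that differ only in an ending like _2 or _b are one class to them, and where a whole thing is asked for, a point or a joint stands for the part that bears it (a point fixed in the world has none). Each returns a list of dicts, best first, with "confidence" (0 to 1); they miss things now and then, are a little off and sometimes report something else, mostly with a low value. They report only what shows in the picture. A call takes as long as a camera call.
- ctrl.cut_out(camera, name): "pixels" (420x560 bool, what is visible of it) and "pixel" ([column, row] in pixels, amid what is visible of it).
- ctrl.landmark_of(camera, name): "pixel" ([column, row] in pixels: a listed point, or the origin of a listed thing).
The state is a dict: "clock": time; "joint_pos": joint angles; "qvel": joint speeds; "tau": joint torques, N m; "tool_pos": TCP position; "orientation": TCP orientation; "force": force on the tool from outside, world axes, zero at the start; "moment": the same for the moment, N m; "opening": finger opening in m.
Only numpy, scipy, OpenCV 4.12 (cv2) and the standard library are available. Lean on these libraries where they do the work, as an engineer would, in place of code of your own. Each camera call takes 0.05 s, during which the arm holds its last target. There are 200 camera calls.

## Working session

There is one attempt and no reset: what is moved stays moved. The work goes in short steps, Python scripts to look and compute and a tool call to move; the robot and the scene stay as the last step left them, time stands still between calls to the robot, and variables do not carry over. Pictures are saved under pics/ and viewed, about 8 in all and at most 12, crops included, and the job is handed in when it is done.

Besides the shell and the picture viewer there is one more tool, called after ">>>" by a JSON object that holds its "method" and its "body", one argument or row to a line. drive_tool: Moves the arm, as the interface text tells. Its arguments: {"type":"object","properties":{"plan":{"type":"array","items":{"type":"array"}}},"required":["plan"]}

```bash
mkdir -p pics; ls; python3 - <<'E'
from plant import ctrl
import cv2,numpy as np
o=ctrl.get_obs(); print({k:np.round(v,3).tolist() for k,v in o.items()})
ims=[]
for c in("scene","top"):
    im=ctrl.snapshot(c); ims.append(im)
    for n in("toaster","cover_handle","cover","board","lever_top","tray","ramekin","shaker","mug","bowl","jar","can"):
        print(c,n,[(np.round(d["pixel"],1).tolist(),round(d["confidence"],2)) for d in ctrl.landmark_of(c,n)][:3])
    k=ctrl.get_calibration(c); print(c,{a:np.round(b,3).tolist() for a,b in k.items()})
    cv2.imwrite(f"pics/{c}0.png",im)
E
```

```text
pics
{'clock': 0.0, 'joint_pos': [79.76, 20.593, 0.634, -0.019, -70.136, -16.509], 'qvel': [-0.002, -0.063, 0.013, -0.011, -0.017, 0.03], 'tau': [-0.002, -58.272, 29.307, 6.997, 0.007, -0.0], 'tool_pos': [0.304, 0.602, 0.197], 'orientation': [95.861, 89.903, -110.894], 'force': [-0.912, 0.474, -0.025], 'moment': [0.042, 0.019, -0.007], 'opening': 0.088}
scene toaster [([287.6, 207.0], 0.57)]
scene cover_handle []
scene cover [([289.0, 173.0], 0.83)]
scene board [([150.9, 214.3], 0.62)]
scene lever_top [([240.9, 190.7], 0.56)]
scene tray [([392.8, 191.4], 0.91)]
scene ramekin [([407.0, 184.0], 0.83)]
scene shaker [([369.8, 187.8], 0.81), ([237.4, 278.4], 0.52), ([293.2, 168.5], 0.48)]
scene mug []
scene bowl [([238.4, 275.1], 0.58), ([383.3, 246.6], 0.49)]
scene jar [([383.5, 246.9], 0.84)]
scene can [([171.3, 264.4], 0.6)]
scene {'fx': 455.511, 'fy': 455.511, 'cx': 276.093, 'cy': 214.162, 'R': [[0.096, 0.995, 0.011], [0.803, -0.071, -0.592], [-0.589, 0.066, -0.806]], 't': [-0.065, -0.428, 1.817]}
top toaster []
top cover_handle [([250.6, 250.5], 0.89)]
top cover [([251.7, 250.9], 0.61)]
top board [([401.8, 253.6], 0.68)]
top lever_top [([308.9, 243.8], 0.62)]
top tray []
top ramekin [([119.0, 271.7], 0.63), ([312.4, 174.3], 0.25)]
top shaker [([162.3, 275.5], 0.78)]
top mug [([219.0, 171.2], 0.95)]
top bowl [([251.9, 252.5], 0.52)]
top jar [([167.5, 199.7], 0.95)]
top can [([370.3, 195.4], 0.86)]
top {'fx': 491.504, 'fy': 491.504, 'cx': 275.469, 'cy': 211.269, 'R': [[-0.005, -1.0, 0.015], [-0.988, 0.002, -0.157], [0.157, -0.016, -0.987]], 't': [-0.003, 0.634, 1.462]}
```

```bash
python3 -c "
import cv2
for c in('scene','top'):
    im=cv2.imread(f'pics/{c}0.png');cv2.imwrite(f'pics/{c}0b.png',cv2.resize(im[100:330,60:460],(800,460),interpolation=cv2.INTER_CUBIC))"
```

```text
(no output)
```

View pics/scene0.png

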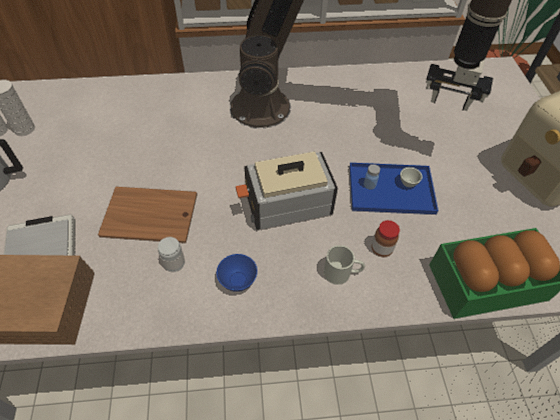

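View pics/top0b.png

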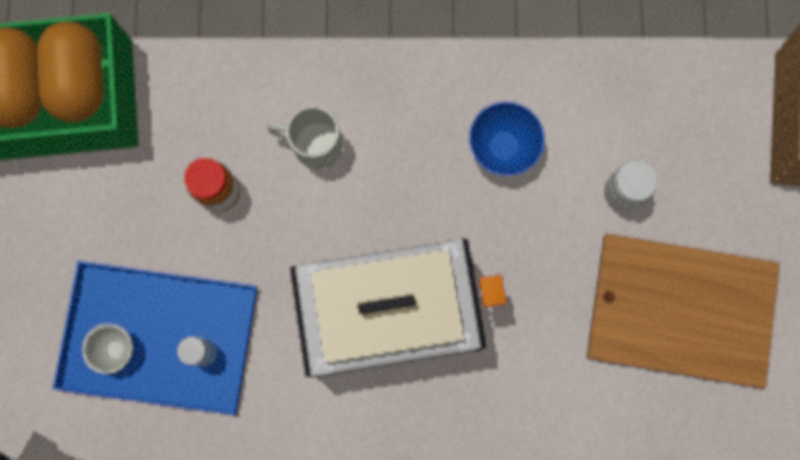

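The scene shows the toaster at about (290,190) with its lever on the left, facing the board (148,213). The tray is on the right. In the top view (crop pixels) the handle is at (387,305), the lever at (492,290) and the board at about (683,310).

```bash
cat > h.py <<'E'
import cv2,numpy as np
from plant import ctrl
from scipy.spatial.transform import Rotation as Ro
def back(k,px,z):
    px=np.atleast_2d(px).astype(float)
    d=np.c_[(px[:,0]-k["cx"])/k["fx"],(px[:,1]-k["cy"])/k["fy"],np.ones(len(px))]
    R=np.array(k["R"]);c=-R.T@np.array(k["t"]);d=d@R
    return c+d*((z-c[2])/d[:,2])[:,None]
def rect(k,mask,z):
    cs,_=cv2.findContours(mask.astype(np.uint8),cv2.RETR_EXTERNAL,cv2.CHAIN_APPROX_NONE)
    p=back(k,max(cs,key=cv2.contourArea)[:,0],z)[:,:2]
    (c,s,a)=cv2.minAreaRect((p*1000).astype(np.float32))
    if s[0]>s[1]: s=s[::-1];a+=90   # a = direction of short side (x)
    a=(a+90)%180-90
    return np.round(c,1),np.round(s,1),round(a,2)
E
python3 - <<'E'
from h import *
for c in("top","scene"):
    im=ctrl.snapshot(c);k=ctrl.get_calibration(c)
    for n,z in(("board",.018),("cover",.169),("cover_handle",.201),("lever_top",.125),("tray",.022)):
        r=ctrl.cut_out(c,n)
        if r: print(c,n,round(r[0]["confidence"],2),rect(k,r[0]["pixels"],z),np.round(r[0]["pixel"]))
    b,g,r_=[im[...,i].astype(int) for i in range(3)]
    roi=np.zeros(b.shape,bool)
    if c=="top": roi[210:300,200:320]=1
    else: roi[145:235,230:340]=1
    hd=roi&(b+g+r_<150); cr=roi&(r_-b>25)&(r_>150)&(g>120)
    orr=roi&(r_-b>90)
    op=lambda m:cv2.morphologyEx(m.astype(np.uint8),cv2.MORPH_CLOSE,np.ones((3,3)))
    n,l,s,ce=cv2.connectedComponentsWithStats(hd.astype(np.uint8))
    print([ (s[i].tolist(),ce[i].round(1).tolist()) for i in range(1,n) if s[i,4]>40])
    print("cream",rect(k,cv2.morphologyEx(cr.astype(np.uint8),cv2.MORPH_OPEN,np.ones((3,3))),.169),"orange",rect(k,orr,.125))
    for i in range(1,n):
        if s[i,4]>40: print("dark",rect(k,l==i,.201))
E
```

```text
top board 0.59 (array([ 502. , -398.2]), array([200.2, 281. ]), -9.94) [401. 255.]
top cover 0.63 (array([499. ,  58.3]), array([128.6, 196.3]), 8.78) [252. 251.]
top cover_handle 0.96 (array([495.6,  60. ]), array([125.7, 194.7]), 9.36) [252. 253.]
top tray 0.76 (array([462.6, 418. ]), array([199.9, 283.9]), -8.14) [138. 267.]
[([294, 228, 9, 45, 64], [297.8, 250.5]), ([241, 249, 26, 7, 75], [253.9, 252.2])]
cream (array([498.8,  58.5]), array([126.5, 193.5]), 9.15) orange (array([522.9, -92. ]), array([31.9, 41.4]), -79.61)
dark (array([503.1, -64. ]), array([  4.5, 122.1]), -81.19)
dark (array([497.5,  57.2]), array([ 9. , 69.4]), 9.25)
scene board 0.61 (array([ 509. , -396.2]), array([207. , 282.6]), -9.8) [152. 218.]
scene cover 0.92 (array([508.7,  59.5]), array([146.7, 199.8]), 8.9) [290. 173.]
scene cover_handle 0.56 (array([538.1,  54.3]), array([143.4, 195.3]), 8.75) [290. 176.]
scene tray 0.94 (array([472.6, 415.9]), array([216.5, 283.3]), -8.3) [392. 194.]
[([321, 152, 16, 63, 118], [331.1, 186.8]), ([278, 161, 26, 14, 175], [290.1, 166.5]), ([245, 166, 15, 64, 335], [252.3, 199.4])]
cream (array([498.6,  58.7]), array([131.4, 196.6]), 8.9) orange (array([525.8, -92.3]), array([31.8, 42. ]), -80.98)
dark (array([577. , 165.6]), array([ 29.5, 235.9]), 87.39)
dark (array([512.9,  56.7]), array([34.7, 81.4]), 9.18)
dark (array([611. , -66.7]), array([ 24. , 230.3]), -80.84)
```

```bash
cat >> h.py <<'E'
def go(p,yaw):
    """TCP target p, tool pointing down, jaw axis (tool y) along world yaw; prints the shift/turn"""
    o=ctrl.get_obs();R=Ro.from_euler("xyz",o["orientation"],degrees=True)
    print("now",o["clock"],np.round(o["tool_pos"],4),"jaw yaw",np.round(np.degrees(np.arctan2(*R.as_matrix()[[1,0],1])),2),"F",np.round(o["force"],1),"open",round(o["opening"],4),"j",np.round(o["joint_pos"]))
    for y in(yaw,yaw+180):
        a=np.radians(y);yx=np.array([np.cos(a),np.sin(a),0]);x=np.array([0,0,-1.])
        T=Ro.from_matrix(np.c_[x,yx,np.cross(x,yx)])
        print("yaw",y,"shift",np.round(R.inv().apply(np.array(p)-o["tool_pos"]),4),"turn",np.round((R.inv()*T).as_rotvec(degrees=True),2))
E
python3 - <<'E'
from h import *
o=ctrl.get_obs();print(Ro.from_euler("xyz",o["orientation"],degrees=True).as_matrix().round(2))
go([.4985,.058,.262],9)
E
```

```text
[[-0.   -0.45 -0.89]
 [-0.   -0.89  0.45]
 [-1.    0.    0.  ]]
now 1.9 [0.3038 0.6028 0.1984] jaw yaw -116.74 F [ 0.1 -0.5 -0.4] open 0.0879 j [ 80.  21.   1.  -0. -70. -17.]
yaw 9 shift [-0.0636  0.3989 -0.4191] turn [-125.74    0.     -0.  ]
yaw 189 shift [-0.0636  0.3989 -0.4191] turn [54.26 -0.   -0.  ]
```

>>> {"method": "drive_tool", "body": {
  "plan": [
    [[-0.04,0,0],[0,0,0],1],
    [[-0.0636,0.03,-0.03],[4,0,0],1],
    [[-0.0636,0.3989,-0.4191],[54.26,0,0],1],
    [[-0.0636,0.3989,-0.4191],[54.26,0,0],1],
    [[-0.0636,0.3989,-0.4191],[54.26,0,0],1],
    [[-0.0636,0.3989,-0.4191],[54.26,0,0],1],
    [[-0.0636,0.3989,-0.4191],[54.26,0,0],1],
    [[-0.0636,0.3989,-0.4191],[54.26,0,0],1],
    [[-0.0636,0.3989,-0.4191],[54.26,0,0],1],
    [[-0.0636,0.3989,-0.4191],[54.26,0,0],1],
    [[-0.0636,0.3989,-0.4191],[54.26,0,0],1],
    [[-0.0636,0.3989,-0.4191],[54.26,0,0],1],
    [[-0.0636,0.3989,-0.4191],[54.26,0,0],1],
    [[-0.0636,0.3989,-0.4191],[54.26,0,0],1],
    [[-0.0636,0.3989,-0.4191],[54.26,0,0],1],
    [[-0.0636,0.3989,-0.4191],[54.26,0,0],1],
    [[-0.0636,0.3989,-0.4191],[54.26,0,0],1],
    [[-0.0636,0.3989,-0.4191],[54.26,0,0],1]
  ]
}}

```text
clock: 3.4
tool_pos: [0.4985, 0.0576, 0.262]
orientation: [-16.8, 90.0, 82.1]
force: [0.3, -0.0, -0.2]
opening: 0.088
```

```bash
python3 - <<'E'
from h import *
im=ctrl.snapshot("wrist");k=ctrl.get_calibration("wrist")
print([(d["pixel"],d["confidence"],back(k,d["pixel"],.193).round(4)) for d in ctrl.landmark_of("wrist","cover_handle")])
print([(d["pixel"],d["confidence"],back(k,d["pixel"],.125).round(4)) for d in ctrl.landmark_of("wrist","lever_top")])
for d in ctrl.cut_out("wrist","cover"): print(d["confidence"],rect(k,d["pixels"],.169))
cv2.imwrite("pics/w1.png",im)
go([.4985,.058,.176],9)
E
```

```text
[([282.8, 216.6], 0.62, array([[0.4986, 0.0602, 0.193 ]]))]
[([283.4, 41.6], 0.86, array([[ 0.5221, -0.0911,  0.125 ]]))]
0.78 (array([499.3,  53.9]), array([128.6, 184. ]), 9.08)
now 3.6 [0.4983 0.0592 0.2621] jaw yaw -170.89 F [-0.3  0.1 -0.1] open 0.0873 j [ 29.   2. -15.  -0. -73. -20.]
yaw 9 shift [ 0.0861  0.     -0.0012] turn [-1.7989e+02 -2.0000e-02  1.0000e-02]
yaw 189 shift [ 0.0861  0.     -0.0012] turn [0.11 0.01 0.01]
```

View pics/w1.png

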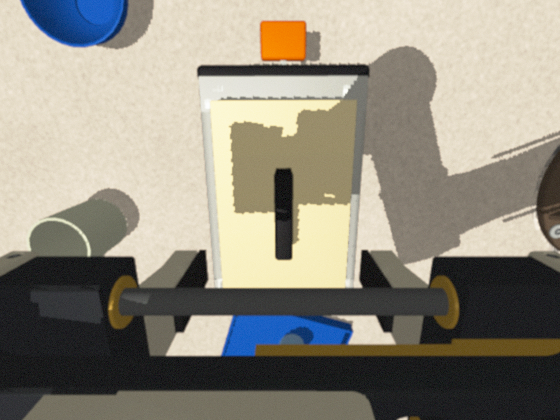

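The wrist view is centred on the handle bar (283,214) and lined up with it. The lever is at (283,41). Now I'll descend, then grip.

>>> {"method": "drive_tool", "body": {
  "plan": [
    [[0.03,0,0],[0,0,0],1],
    [[0.05,0,0],[0,0,0],1],
    [[0.065,0,0],[0,0,0],1],
    [[0.075,0,0],[0,0,0],1],
    [[0.082,0,0],[0,0,0],1],
    [[0.086,0,0],[0,0,0],1],
    [[0.086,0,0],[0,0,0],1],
    [[0.086,0,0],[0,0,0],0],
    [[0.086,0,0],[0,0,0],0],
    [[0.086,0,0],[0,0,0],0],
    [[0.086,0,0],[0,0,0],0],
    [[0.086,0,0],[0,0,0],0],
    [[0.086,0,0],[0,0,0],0],
    [[0.086,0,0],[0,0,0],0],
    [[0.086,0,0],[0,0,0],0],
    [[0.086,0,0],[0,0,0],0],
    [[0.086,0,0],[0,0,0],0]
  ]
}}

```text
clock: 5.02
tool_pos: [0.4983, 0.0592, 0.176]
orientation: [-45.2, 90.0, 53.9]
force: [0.3, -0.3, -0.6]
opening: 0.0266
```

>>> {"method": "drive_tool", "body": {
  "plan": [
    [[0,0,0],[0,0,0],0],
    [[0,0,0],[0,0,0],0],
    [[0,0,0],[0,0,0],0],
    [[0,0,0],[0,0,0],0],
    [[0,0,0],[0,0,0],0],
    [[0,0,0],[0,0,0],0]
  ]
}}

```text
clock: 5.52
tool_pos: [0.4983, 0.0592, 0.176]
orientation: [-48.7, 90.0, 50.4]
force: [-1.0, 0.1, 0.1]
opening: 0.0004
```

The fingers shut fully, so the bar isn't between the pads. I'll look before moving.

```bash
python3 - <<'E'
from h import *
a=ctrl.snapshot("wrist");b=ctrl.snapshot("scene");k=ctrl.get_calibration("scene")
s=cv2.resize(b[120:240,210:370],(560,420),interpolation=cv2.INTER_CUBIC)
cv2.imwrite("pics/m.png",cv2.resize(np.hstack([a,s]),(800,300)))
for d in ctrl.cut_out("scene","cover"): print(d["confidence"],rect(k,d["pixels"],.169))
go([.4985,.059,.176],9)
E
```

```text
0.82 (array([508.6,  57.4]), array([150.6, 201.6]), 9.3)
0.58 (array([834.1, 149.2]), array([ 96.9, 108.5]), 28.91)
now 5.6667 [0.4983 0.0591 0.1761] jaw yaw -170.89 F [-0.1  0.3  0.2] open 0.0004 j [ 29.   5. -23.  -0. -62. -20.]
yaw 9 shift [ 0.0001 -0.0001 -0.0002] turn [-1.7989e+02 -2.0000e-02  1.0000e-02]
yaw 189 shift [ 0.0001 -0.0001 -0.0002] turn [0.11 0.01 0.01]
```

View pics/m.png

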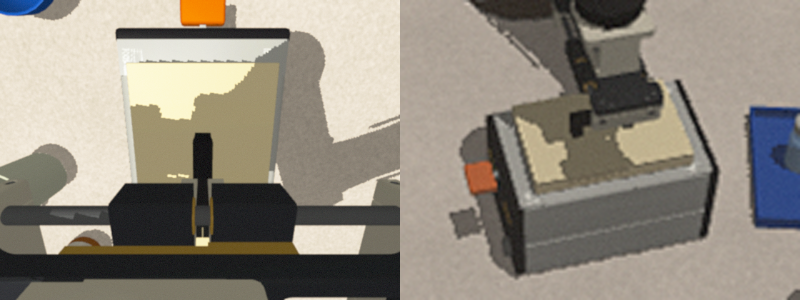

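```bash
python3 - <<'E'
from h import *
a=ctrl.snapshot("wrist");b=ctrl.snapshot("scene");t=ctrl.snapshot("top")
f=lambda m:cv2.resize(m,(400,400),interpolation=cv2.INTER_CUBIC)
cv2.imwrite("pics/m2.png",np.hstack([f(a[170:350,195:375]),f(b[140:210,250:320])]))
E
```

```text
(no output)
```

View pics/m2.png

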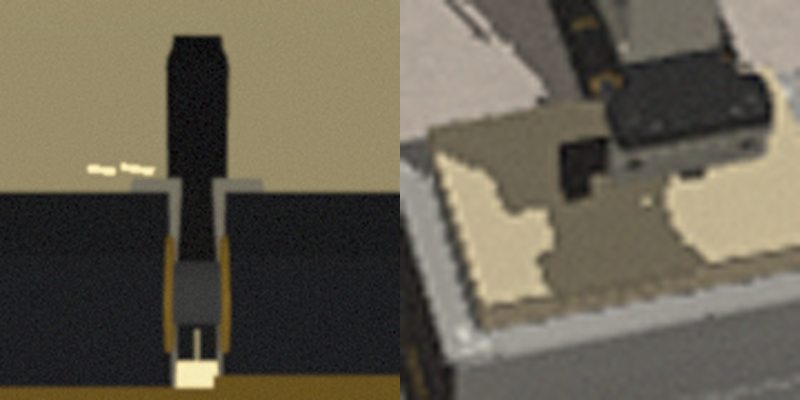

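The plates straddle the bar (crop (197,210)) although the opening reads about 0. A gentle pull with force feedback will settle it.

>>> {"method": "drive_tool", "body": {
  "plan": [
    [[-0.001,0,0],[0,0,0],0],
    [[-0.002,0,0],[0,0,0],0],
    [[-0.003,0,0],[0,0,0],0],
    [[-0.004,0,0],[0,0,0],0]
  ]
}}

```text
clock: 6.15
tool_pos: [0.4984, 0.0591, 0.1802]
orientation: [-67.6, 90.0, 31.5]
force: [0.2, 0.0, -0.8]
opening: 0.0009
```

```bash
python3 - <<'E'
from h import *
o=ctrl.get_obs();a=np.radians(9);u=np.array([-np.sin(a),np.cos(a),0]);h=np.array([.4985,.058,.201])
P={"tcp":o["tool_pos"],"grasp":np.array(o["tool_pos"])+[0,0,.019],"h-y":h-.04*u,"h":h,"h+y":h+.04*u}
print(o["orientation"],ctrl.grip_point_offset)
out=[]
for c,(r0,r1,c0,c1) in {"wrist":(100,370,150,420),"scene":(130,220,240,330),"top":(200,300,200,300)}.items():
    im=ctrl.snapshot(c);k=ctrl.get_calibration(c);s=400/(r1-r0)
    m=cv2.resize(im[r0:r1,c0:c1],(400,400),interpolation=cv2.INTER_CUBIC)
    for n,X in P.items():
        q=np.array(k["R"])@X+k["t"];p=np.array([k["fx"]*q[0]/q[2]+k["cx"],k["fy"]*q[1]/q[2]+k["cy"]])
        print(c,n,p.round(1)); z=((p-[c0,r0])*s).astype(int)
        cv2.circle(m,tuple(map(int,z)),4,{"t":(0,0,255),"g":(0,255,0),"h":(255,0,255)}[n[0]],1)
    out.append(m)
cv2.imwrite("pics/m3.png",cv2.resize(np.hstack(out),(800,267)))
cv2.imwrite("pics/m3.png",np.hstack([out[0],out[1]])); cv2.imwrite("pics/m3t.png",out[2])
E
```

```text
[-67.57149417  89.983368    31.54496249] 0.0188
wrist tcp [283.6 245.4]
wrist grasp [283.6 257.7]
wrist h-y [283.8 192. ]
wrist h [283.6 257.3]
wrist h+y [283.4 314.6]
scene tcp [290.4 168.3]
scene grasp [290.7 164. ]
scene h-y [277.4 166.1]
scene h [290.3 163.7]
scene h+y [303.1 161.3]
top tcp [253.  252.4]
top grasp [252.8 251.8]
top h-y [267.6 249.4]
top h [253.2 251.7]
top h+y [238.7 254.1]
```

View pics/m3.png

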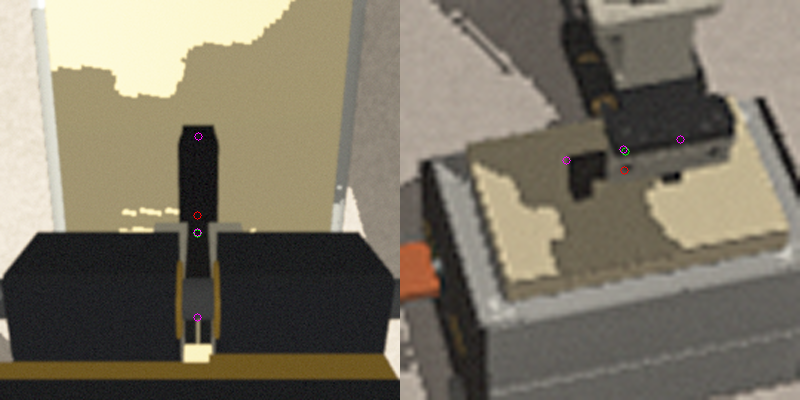

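The projected grasp point falls on the bar's middle, but the pads appear to have shut without catching it. I'll check the heights numerically from apparent sizes in both wrist pictures.

```bash
python3 - <<'E'
from h import *
k=ctrl.get_calibration("wrist");o=ctrl.get_obs();R=np.array(k["R"])
cc=-R.T@np.array(k["t"]); print("cam-tcp",(cc-o["tool_pos"]).round(4),"fx",k["fx"],"R",R.round(3).tolist())
a=np.radians(9);ux=np.array([np.cos(a),np.sin(a),0]);uy=np.array([-np.sin(a),np.cos(a),0])
def pr(X,tcp):
    q=R@(X-(tcp+cc-o["tool_pos"]));return np.array([k["fx"]*q[0]/q[2]+k["cx"],k["fy"]*q[1]/q[2]+k["cy"]]).round(1)
h=np.array([.4985,.0585,0])
for tag,tcp,f in(("w1",np.array([.4983,.0592,.2621]),"pics/w1.png"),("now",np.array(o["tool_pos"]),None)):
    im=cv2.imread(f) if f else ctrl.snapshot("wrist")
    for z in(.201,.181):
        print(tag,"z",z,"bar -y end corners",pr(h-.04*uy+.008*ux+[0,0,z],tcp),pr(h-.04*uy-.008*ux+[0,0,z],tcp),"+y",pr(h+.04*uy+[0,0,z],tcp))
    for z in(.169,.15): print(" cover -y corners",z,pr(h-.098*uy+.064*ux+[0,0,z],tcp),pr(h-.098*uy-.064*ux+[0,0,z],tcp))
    for row in([180,215,250] if f else [195,205,215,225,235,250,265,280,300]): print(row,[int(v) for v in im[row,262:306].sum(1)])
    print("tips sep 88mm:",pr(tcp+.044*ux,tcp),pr(tcp-.044*ux,tcp))
E
```

```text
cam-tcp [ 0.0126 -0.0785  0.1866] fx 303.2758611816965 R [[-0.987, -0.159, -0.001], [-0.152, 0.944, 0.292], [-0.046, 0.288, -0.956]]
w1 z 0.201 bar -y end corners [273.7 170. ] [293.2 170.1] +y [283.2 259.2]
w1 z 0.181 bar -y end corners [274.4 166.5] [292.5 166.6] +y [283.2 250.1]
 cover -y corners 0.169 [209.5  97.1] [357.7  97.5]
 cover -y corners 0.15 [214.3  98.6] [352.9  99. ]
180 [394, 402, 396, 400, 392, 402, 403, 396, 392, 406, 388, 332, 183, 59, 54, 49, 71, 56, 80, 52, 63, 81, 33, 75, 46, 66, 58, 48, 68, 70, 173, 303, 380, 401, 400, 400, 404, 400, 399, 395, 385, 393, 403, 396]
215 [695, 694, 691, 691, 692, 692, 689, 690, 692, 697, 687, 658, 515, 240, 64, 53, 80, 67, 49, 78, 41, 65, 76, 67, 27, 59, 69, 69, 40, 73, 212, 332, 389, 400, 400, 441, 572, 669, 683, 688, 680, 685, 683, 683]
250 [688, 683, 687, 683, 683, 684, 683, 681, 681, 686, 683, 682, 621, 348, 137, 108, 140, 138, 153, 136, 143, 120, 115, 139, 109, 108, 109, 103, 82, 222, 492, 666, 686, 682, 677, 680, 682, 680, 677, 684, 678, 677, 679, 679]
tips sep 88mm: [217.2 245.4] [349.6 245.7]
now z 0.201 bar -y end corners
[... 1398 characters left out ...]
43, 385, 385, 380, 372, 383, 369, 387, 378]
265 [68, 108, 102, 99, 94, 95, 82, 81, 170, 265, 334, 354, 341, 289, 166, 74, 64, 71, 85, 65, 69, 62, 77, 91, 75, 87, 56, 72, 132, 239, 329, 344, 336, 297, 201, 94, 83, 90, 90, 63, 85, 98, 100, 79]
280 [68, 81, 73, 97, 85, 75, 74, 167, 226, 234, 235, 266, 275, 176, 88, 60, 78, 62, 72, 80, 90, 69, 72, 59, 71, 85, 68, 76, 76, 141, 251, 292, 248, 231, 236, 189, 119, 85, 80, 105, 90, 89, 99, 82]
300 [101, 96, 102, 84, 81, 103, 160, 223, 250, 255, 238, 206, 176, 195, 185, 180, 184, 192, 186, 190, 179, 185, 196, 191, 187, 189, 189, 188, 189, 190, 187, 197, 214, 231, 265, 250, 179, 116, 84, 114, 104, 101, 99, 97]
tips sep 88mm: [217.2 245.4] [349.6 245.7]
```

>>> {"method": "drive_tool", "body": {
  "plan": [
    [[-0.001,0,0],[0,0,0],0],
    [[-0.002,0,0],[0,0,0],0],
    [[-0.003,0,0],[0,0,0],0],
    [[-0.004,0,0],[0,0,0],0]
  ]
}}

```text
clock: 6.68
tool_pos: [0.4984, 0.0592, 0.1842]
orientation: [-60.0, 90.0, 39.1]
force: [0.2, -0.2, -0.4]
opening: 0.0005
```

```bash
python3 - <<'E'
from h import *
ctrl.snapshot("wrist");k=ctrl.get_calibration("wrist")
o=ctrl.get_obs();print(np.round(o["force"],2),np.round(o["moment"],3),o["opening"],np.round(o["tau"],2))
im=ctrl.snapshot("wrist")
print([int(v) for v in im[170:200,283].sum(1)]);print([int(v) for v in im[215,262:306].sum(1)])
for d in ctrl.cut_out("wrist","cover"): print(d["confidence"],rect(k,d["pixels"],.169))
b=ctrl.snapshot("scene");kk=ctrl.get_calibration("scene")
for d in ctrl.cut_out("scene","cover"): print(d["confidence"],rect(kk,d["pixels"],.169))
cv2.imwrite("pics/w3.png",im)
E
```

```text
[ 0.64 -0.26  1.15] [ 0.069 -0.063  0.033] 0.0005598092693467295 [-0.000e+00 -3.410e+01  2.745e+01  6.520e+00  3.000e-02 -0.000e+00]
[422, 424, 429, 424, 441, 433, 429, 427, 427, 426, 431, 415, 355, 218, 96, 69, 61, 46, 50, 44, 79, 64, 41, 69, 78, 87, 69, 82, 65, 72]
[420, 428, 433, 429, 436, 429, 418, 424, 349, 176, 71, 59, 71, 54, 66, 70, 57, 69, 86, 78, 57, 75, 76, 57, 47, 73, 69, 62, 66, 75, 62, 66, 50, 75, 141, 307, 403, 430, 426, 417, 420, 429, 430, 430]
0.67 (array([504.,  23.]), array([122.1, 127.6]), -80.86)
0.6 (array([509.7,  59.7]), array([143.9, 200.5]), 8.66)
```

```bash
python3 - <<'E'
from h import *
k=ctrl.get_calibration("scene");R=np.array(k["R"]);im=cv2.imread("pics/scene0.png")[30:130,400:520]
m=cv2.resize(im,(480,400),interpolation=cv2.INTER_CUBIC)
a=np.radians(-116.74);u=np.array([np.cos(a),np.sin(a),0])
for z,col in((.1984,(0,0,255)),(.2234,(0,255,0))):
  for s in(-1,0,1):
    X=np.array([.3038,.6028,z])+s*.044*u;q=R@X+k["t"];p=np.array([k["fx"]*q[0]/q[2]+k["cx"],k["fy"]*q[1]/q[2]+k["cy"]]);print(z,s,p.round(1))
    cv2.circle(m,tuple(int(v) for v in (p-[400,30])*4),4,col,1)
w=cv2.resize(cv2.imread("pics/w3.png")[150:350,200:360],(320,400),interpolation=cv2.INTER_CUBIC)
cv2.imwrite("pics/m4.png",np.hstack([m,w]))
E
```

```text
0.1984 -1 [459.4 114.1]
0.1984 0 [446.  110.7]
0.1984 1 [432.8 107.4]
0.2234 -1 [462.  108.2]
0.2234 0 [448.4 104.8]
0.2234 1 [435.  101.5]
```

View pics/m4.png

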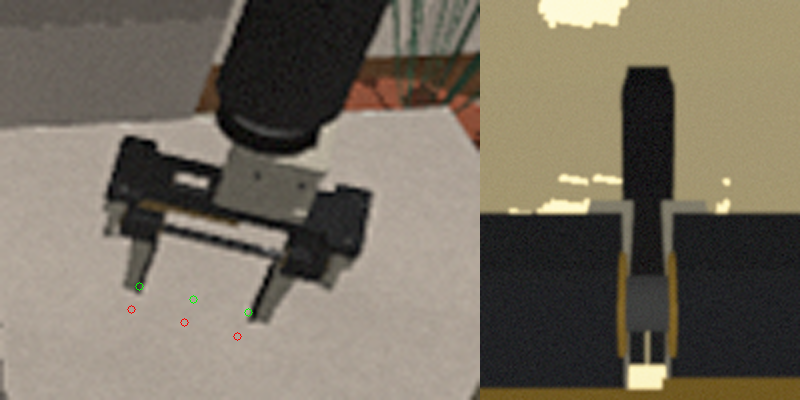

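The cause is now clear. In the scene crop the real fingertips, about (134,291) and (256,322), lie roughly 20–25 mm short of where the reported TCP projects (red). The fingers therefore shut just above the bar. I'll measure the offset by touching the bar top (z = 0.201) lightly with the shut fingers.

>>> {"method": "drive_tool", "body": {
  "plan": [
    [[0.004,0,0],[0,0,0],0],
    [[0.007,0,0],[0,0,0],0],
    [[0.008,0,0],[0,0,0],0],
    [[0.009,0,0],[0,0,0],0],
    [[0.009,0,0],[0,0,0],0]
  ]
}}

```text
clock: 7.35
tool_pos: [0.4982, 0.0591, 0.1747]
orientation: [82.2, 90.0, -178.6]
force: [-0.1, -0.5, -0.8]
opening: 0.0006
```

>>> {"method": "drive_tool", "body": {
  "plan": [
    [[0.001,0,0],[0,0,0],0],
    [[0.001,0,0],[0,0,0],0]
  ]
}}

```text
clock: 7.52
tool_pos: [0.4981, 0.0591, 0.1735]
orientation: [83.2, 90.0, -177.7]
force: [0.2, 0.3, -0.1]
opening: 0.0005
```

>>> {"method": "drive_tool", "body": {
  "plan": [
    [[0.001,0,0],[0,0,0],0],
    [[0.001,0,0],[0,0,0],0]
  ]
}}

```text
clock: 7.68
tool_pos: [0.4982, 0.0591, 0.1731]
orientation: [-127.7, 90.0, -28.6]
force: [-1.4, -0.5, 4.4]
opening: 0.0003
```

Contact came at a reading of 0.1733 against a true 0.201, so the real tips sit 27.5 mm above the reported TCP. I'll raise, open, descend to a reading of 0.1465 (true tip 0.174) and grip.

>>> {"method": "drive_tool", "body": {
  "plan": [
    [[-0.01,0,0],[0,0,0],0.6],
    [[-0.02,0,0],[0,0,0],0.6],
    [[-0.02,0,0],[0,0,0],0.6],
    [[-0.02,0,0],[0,0,0],0.6],
    [[-0.02,0,0],[0,0,0],0.6],
    [[-0.02,0,0],[0,0,0],0.6],
    [[-0.02,0,0],[0,0,0],0.6],
    [[-0.02,0,0],[0,0,0],0.6],
    [[-0.02,0,0],[0,0,0],0.6],
    [[-0.02,0,0],[0,0,0],0.6],
    [[-0.005,0,0],[0,0,0],0.6],
    [[0.008,0,0],[0,0,0],0.6],
    [[0.016,0,0],[0,0,0],0.6],
    [[0.021,0,0],[0,0,0],0.6],
    [[0.024,0,0],[0,0,0],0.6],
    [[0.026,0,0],[0,0,0],0.6],
    [[0.026,0,0],[0,0,0],0.6]
  ]
}}

```text
clock: 9.1
tool_pos: [0.4983, 0.0591, 0.1471]
orientation: [175.4, 90.0, -85.5]
force: [0.2, 0.3, -0.3]
opening: 0.0523
```

>>> {"method": "drive_tool", "body": {
  "plan": [
    [[0,0,0],[0,0,0],0],
    [[0,0,0],[0,0,0],0],
    [[0,0,0],[0,0,0],0],
    [[0,0,0],[0,0,0],0],
    [[0,0,0],[0,0,0],0],
    [[0,0,0],[0,0,0],0],
    [[0,0,0],[0,0,0],0],
    [[0,0,0],[0,0,0],0],
    [[0,0,0],[0,0,0],0],
    [[0,0,0],[0,0,0],0]
  ]
}}

```text
clock: 9.93
tool_pos: [0.4983, 0.0591, 0.1472]
orientation: [-164.6, 90.0, -65.5]
force: [-1.1, -0.9, 1.5]
opening: 0.0153
```

Gripped: the opening is about 16 mm. Now a slow straight pull, 25 mm up.

>>> {"method": "drive_tool", "body": {
  "plan": [
    [[0,0,0],[0,0,0],0],
    [[-0.001,0,0],[0,0,0],0],
    [[-0.003,0,0],[0,0,0],0],
    [[-0.005,0,0],[0,0,0],0],
    [[-0.007,0,0],[0,0,0],0],
    [[-0.009,0,0],[0,0,0],0],
    [[-0.011,0,0],[0,0,0],0],
    [[-0.013,0,0],[0,0,0],0],
    [[-0.015,0,0],[0,0,0],0],
    [[-0.018,0,0],[0,0,0],0],
    [[-0.022,0,0],[0,0,0],0],
    [[-0.027,0,0],[0,0,0],0],
    [[-0.034,0,0],[0,0,0],0],
    [[-0.045,0,0],[0,0,0],0],
    [[-0.06,0,0],[0,0,0],0],
    [[-0.07,0,0],[0,0,0],0],
    [[-0.07,0,0],[0,0,0],0]
  ]
}}

```text
clock: 11.35
tool_pos: [0.4998, 0.0596, 0.22]
orientation: [-82.9, 89.7, 16.2]
force: [0.7, 1.0, -2.2]
opening: 0.0155
```

```bash
python3 - <<'E'
from h import *
c="scene";im=ctrl.snapshot(c);k=ctrl.get_calibration(c)
for d in ctrl.cut_out(c,"cover"): print(d["confidence"],rect(k,d["pixels"],.239))
go([.502,-.398,.216],-9.9)
E
```

```text
0.96 (array([509.7,  59.1]), array([145.3, 203.5]), 9.41)
now 11.45 [0.4984 0.0593 0.2173] jaw yaw -170.88 F [ 0.   0.9 -3.5] open 0.016 j [ 29.   3. -19.  -0. -68. -20.]
yaw -9.9 shift [ 0.0011  0.0689 -0.4521] turn [-1.6098e+02 -5.0000e-02  5.0000e-02]
yaw 170.1 shift [ 0.0011  0.0689 -0.4521] turn [19.02  0.03  0.04]
```

>>> {"method": "drive_tool", "body": {
  "plan": [
    [[0,0.001,-0.01],[0,0,0],0],
    [[0,0.005,-0.03],[1,0,0],0],
    [[0,0.009,-0.06],[2.5,0,0],0],
    [[0,0.014,-0.09],[4,0,0],0],
    [[0,0.018,-0.12],[5,0,0],0],
    [[0,0.023,-0.15],[6.5,0,0],0],
    [[0,0.0275,-0.18],[8,0,0],0],
    [[0,0.032,-0.21],[9,0,0],0],
    [[0,0.0365,-0.24],[10,0,0],0],
    [[0,0.041,-0.27],[11.5,0,0],0],
    [[0,0.046,-0.3],[13,0,0],0],
    [[0,0.05,-0.33],[14,0,0],0],
    [[0,0.055,-0.36],[15,0,0],0],
    [[0,0.0595,-0.39],[16.5,0,0],0],
    [[0,0.063,-0.415],[17.5,0,0],0],
    [[0,0.066,-0.434],[18.5,0,0],0],
    [[0,0.068,-0.446],[19,0,0],0],
    [[0,0.0689,-0.452],[19,0,0],0],
    [[0,0.0689,-0.452],[19,0,0],0],
    [[0,0.0689,-0.452],[19,0,0],0]
  ]
}}

```text
clock: 13.12
tool_pos: [0.5017, -0.3974, 0.2166]
orientation: [7.5, 89.9, 87.6]
force: [0.1, -0.6, -2.0]
opening: 0.0156
```

```bash
python3 - <<'E'
from h import *
ims=[]
for c in("scene","top"):
    im=ctrl.snapshot(c);k=ctrl.get_calibration(c)
    for d in ctrl.cut_out(c,"board")[:1]: print(c,"board",d["confidence"],rect(k,d["pixels"],.018))
    ims.append(im)
cv2.imwrite("pics/t2.png",np.hstack([cv2.resize(ims[0],(400,300)),cv2.resize(ims[1],(400,300))]))
go([.502,-.398,.0182],-9.9)
E
```

```text
scene board 0.66 (array([ 508.9, -396.8]), array([206.4, 282.1]), -9.5)
top board 0.96 (array([ 413., -464.]), array([ 51.8, 121.4]), -14.0)
now 13.3167 [ 0.5023 -0.3969  0.2175] jaw yaw 170.2 F [-0.7  0.4 -2.7] open 0.0159 j [-21.  17.  -2.  -0. -71.  11.]
yaw -9.9 shift [ 0.1993  0.0003 -0.0013] turn [-1.799e+02 -1.100e-01  7.000e-02]
yaw 170.1 shift [ 0.1993  0.0003 -0.0013] turn [0.1  0.04 0.07]
```

View pics/t2.png

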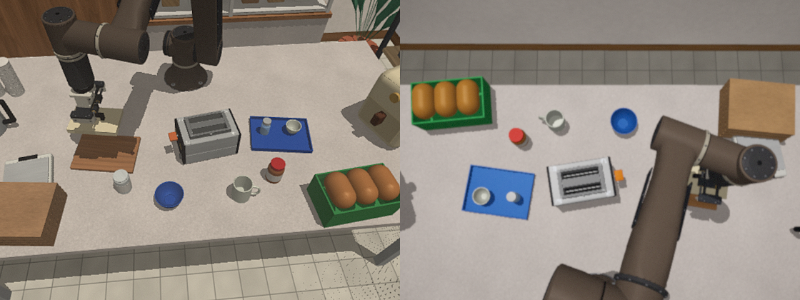

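The cover is off the toaster, so the slots are visible, and it hangs level over the board. Lowering now.

>>> {"method": "drive_tool", "body": {
  "plan": [
    [[0.015,0,-0.0005],[0,0,0],0],
    [[0.04,0,-0.001],[0,0,0],0],
    [[0.065,0,-0.001],[0,0,0],0],
    [[0.09,0,-0.001],[0,0,0],0],
    [[0.115,0,-0.001],[0,0,0],0],
    [[0.137,0,-0.001],[0,0,0],0],
    [[0.155,0,-0.001],[0,0,0],0],
    [[0.168,0,-0.001],[0,0,0],0],
    [[0.177,0,-0.001],[0,0,0],0],
    [[0.184,0,-0.001],[0,0,0],0],
    [[0.188,0,-0.001],[0,0,0],0],
    [[0.191,0,-0.001],[0,0,0],0],
    [[0.193,0,-0.001],[0,0,0],0],
    [[0.194,0,-0.001],[0,0,0],0],
    [[0.195,0,-0.001],[0,0,0],0],
    [[0.195,0,-0.001],[0,0,0],0]
  ]
}}

```text
clock: 14.65
tool_pos: [0.5025, -0.3979, 0.0228]
orientation: [-70.1, 89.9, 10.0]
force: [0.0, -0.4, -1.6]
opening: 0.0156
```

>>> {"method": "drive_tool", "body": {
  "plan": [
    [[0.001,0,0],[0,0,0],0],
    [[0.002,0,0],[0,0,0],0],
    [[0.002,0,0],[0,0,0],0]
  ]
}}

```text
clock: 14.9
tool_pos: [0.5025, -0.3979, 0.0208]
orientation: [-70.3, 89.9, 9.9]
force: [-0.3, 0.5, -1.8]
opening: 0.0155
```

>>> {"method": "drive_tool", "body": {
  "plan": [
    [[0.001,0,0],[0,0,0],0],
    [[0.001,0,0],[0,0,0],0],
    [[0.001,0,0],[0,0,0],0]
  ]
}}

```text
clock: 15.15
tool_pos: [0.5024, -0.3979, 0.0197]
orientation: [-67.8, 89.9, 12.4]
force: [-0.4, 0.4, -2.2]
opening: 0.0152
```

>>> {"method": "drive_tool", "body": {
  "plan": [
    [[0.001,0,0],[0,0,0],0],
    [[0.001,0,0],[0,0,0],0],
    [[0.001,0,0],[0,0,0],0]
  ]
}}

```text
clock: 15.4
tool_pos: [0.5023, -0.3978, 0.0186]
orientation: [-62.1, 89.9, 18.1]
force: [-0.1, -0.1, -2.3]
opening: 0.0159
```

>>> {"method": "drive_tool", "body": {
  "plan": [
    [[0.001,0,0],[0,0,0],0],
    [[0.001,0,0],[0,0,0],0],
    [[0.001,0,0],[0,0,0],0]
  ]
}}

```text
clock: 15.65
tool_pos: [0.5025, -0.3979, 0.0182]
orientation: [-76.8, 89.9, 3.4]
force: [-1.4, 1.7, 3.4]
opening: 0.0159
```

The cover is resting on the board. Release, then rise straight up.

>>> {"method": "drive_tool", "body": {
  "plan": [
    [[-0.0005,0,0],[0,0,0],0.25],
    [[-0.0005,0,0],[0,0,0],0.5],
    [[-0.0005,0,0],[0,0,0],0.6],
    [[-0.0005,0,0],[0,0,0],0.6],
    [[-0.0005,0,0],[0,0,0],0.6],
    [[-0.0005,0,0],[0,0,0],0.6],
    [[-0.0005,0,0],[0,0,0],0.6],
    [[-0.01,0,0],[0,0,0],0.6],
    [[-0.03,0,0],[0,0,0],0.6],
    [[-0.06,0,0],[0,0,0],0.6],
    [[-0.09,0,0],[0,0,0],0],
    [[-0.12,0,0],[0,0,0],0],
    [[-0.14,0,0],[0,0,0],0],
    [[-0.15,0,0],[0,0,0],0],
    [[-0.15,0,0],[0,0,0],0]
  ]
}}

```text
clock: 16.9
tool_pos: [0.5035, -0.3987, 0.1718]
orientation: [-99.7, 89.6, -19.5]
force: [0.1, -0.3, -0.5]
opening: 0.0247
```

```bash
python3 - <<'E'
from h import *
c="scene";im=ctrl.snapshot(c);k=ctrl.get_calibration(c)
for d in ctrl.cut_out(c,"cover")[:1]: print(c,d["confidence"],rect(k,d["pixels"],.04))
for d in ctrl.cut_out(c,"lever_top")[:1]: print(c,d["confidence"],d["pixel"])
print([(np.round(d["pixel"],1),back(k,d["pixel"],.125).round(4)) for d in ctrl.landmark_of(c,"lever_top")])
w=ctrl.snapshot("wrist");kw=ctrl.get_calibration("wrist")
for d in ctrl.cut_out("wrist","cover")[:1]: print("w",d["confidence"],rect(kw,d["pixels"],.04))
cv2.imwrite("pics/t3.png",np.hstack([cv2.resize(im,(400,300)),cv2.resize(w,(400,300))]))
go([.523,-.096,.1675],9)
E
```

```text
scene 0.84 (array([ 511.5, -394.4]), array([148.6, 206.6]), -9.87)
scene 0.5 [384.8, 236.9]
[(array([240.2, 190.5]), array([[ 0.5266, -0.0975,  0.125 ]]))]
w 0.61 (array([ 502.5, -397.5]), array([129.7, 196.9]), -9.79)
now 17.2 [ 0.5015 -0.3976  0.1666] jaw yaw 170.2 F [-0.  -0.3 -0.5] open 0.0025 j [-21.  19.  -7.  -0. -65.  11.]
yaw 9 shift [-0.0006  0.0301  0.3008] turn [ 1.612e+02 -5.000e-02 -1.100e-01]
yaw 189 shift [-0.0006  0.0301  0.3008] turn [-18.8    0.08  -0.03]
```

View pics/t3.png

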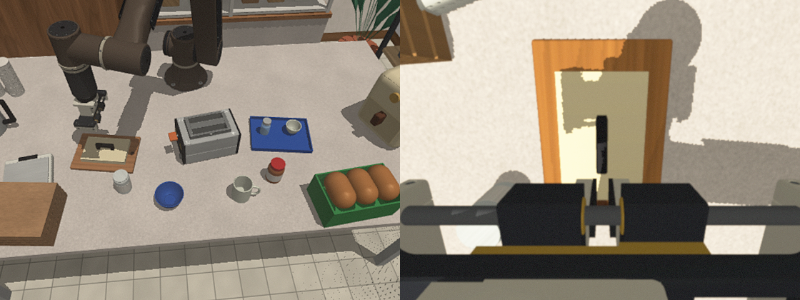

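The cover lies right way up on the middle of the board: the wrist fit gives (502.5,-397.5) and -9.8°, against the board's (502,-398) and -9.9°. Next is a point above the lever with the fingers shut.

>>> {"method": "drive_tool", "body": {
  "plan": [
    [[0,0.002,0.02],[-1,0,0],0],
    [[0,0.005,0.05],[-3,0,0],0],
    [[0,0.008,0.08],[-5,0,0],0],
    [[0,0.011,0.11],[-7,0,0],0],
    [[0,0.014,0.14],[-9,0,0],0],
    [[0,0.017,0.17],[-11,0,0],0],
    [[0,0.02,0.2],[-13,0,0],0],
    [[0,0.023,0.23],[-15,0,0],0],
    [[0,0.026,0.26],[-17,0,0],0],
    [[0,0.028,0.28],[-18,0,0],0],
    [[0,0.0295,0.295],[-18.8,0,0],0],
    [[0,0.0301,0.301],[-18.8,0,0],0],
    [[0,0.0301,0.301],[-18.8,0,0],0],
    [[0,0.0301,0.301],[-18.8,0,0],0]
  ]
}}

```text
clock: 18.37
tool_pos: [0.5228, -0.096, 0.1665]
orientation: [47.6, 89.9, 146.7]
force: [-0.1, 0.3, 0.5]
opening: 0.0
```

```bash
python3 - <<'E'
from h import *
w=ctrl.snapshot("wrist");k=ctrl.get_calibration("wrist")
print([(np.round(d["pixel"],1),d["confidence"],back(k,d["pixel"],.125).round(4)) for d in ctrl.landmark_of("wrist","lever_top")])
for d in ctrl.cut_out("wrist","lever_top")[:1]: print(d["confidence"],rect(k,d["pixels"],.125))
go([.523,-.096,.1075],9)
cv2.imwrite("pics/w5.png",w)
E
```

```text
[(array([281.7, 229.7]), 0.9, array([[ 0.5235, -0.0922,  0.125 ]]))]
0.92 (array([522.5, -92.8]), array([39.8, 43.2]), -79.51)
now 18.5167 [ 0.5228 -0.0967  0.1667] jaw yaw -171.07 F [-0.8  0.4 -0.8] open 0.0007 j [ 11.   8. -20.  -0. -62.  -2.]
yaw 9 shift [ 0.0592 -0.0003  0.0006] turn [ 1.7993e+02 -9.0000e-02 -1.1000e-01]
yaw 189 shift [ 0.0592 -0.0003  0.0006] turn [-0.07  0.07 -0.06]
```

View pics/w5.png

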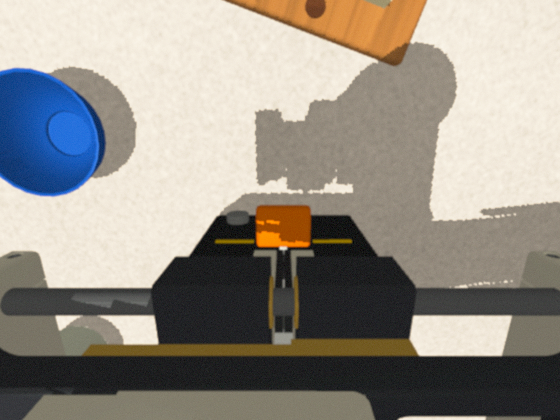

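The lever (283,226) is centred under the fingers, with the yellow lines at row 241. I'll descend to just above it and find contact.

>>> {"method": "drive_tool", "body": {
  "plan": [
    [[0.015,0,0],[0,0,0],0],
    [[0.035,0,0.0005],[0,0,0],0],
    [[0.05,0,0.0005],[0,0,0],0],
    [[0.059,0,0.0005],[0,0,0],0],
    [[0.063,0,0.0005],[0,0,0],0],
    [[0.066,0,0.0005],[0,0,0],0],
    [[0.067,0,0.0005],[0,0,0],0],
    [[0.067,0,0.0005],[0,0,0],0]
  ]
}}

```text
clock: 19.18
tool_pos: [0.5231, -0.0963, 0.1001]
orientation: [11.0, 89.9, 110.0]
force: [-0.5, -0.0, 0.3]
opening: 0.0006
```

>>> {"method": "drive_tool", "body": {
  "plan": [
    [[0.0015,0,0],[0,0,0],0],
    [[0.0015,0,0],[0,0,0],0],
    [[0.0015,0,0],[0,0,0],0]
  ]
}}

```text
clock: 19.43
tool_pos: [0.5234, -0.0962, 0.0991]
orientation: [-26.4, 89.9, 72.6]
force: [0.8, -0.4, -0.5]
opening: 0.0006
```

>>> {"method": "drive_tool", "body": {
  "plan": [
    [[0.0015,0,0],[0,0,0],0],
    [[0.0015,0,0],[0,0,0],0],
    [[0.0015,0,0],[0,0,0],0]
  ]
}}

```text
clock: 19.68
tool_pos: [0.5234, -0.0962, 0.0976]
orientation: [-30.5, 89.9, 68.4]
force: [-0.6, -0.3, -1.1]
opening: 0.0008
```

>>> {"method": "drive_tool", "body": {
  "plan": [
    [[0.0015,0,0],[0,0,0],0],
    [[0.0015,0,0],[0,0,0],0],
    [[0.0015,0,0],[0,0,0],0]
  ]
}}

```text
clock: 19.93
tool_pos: [0.5236, -0.0962, 0.0963]
orientation: [-43.9, 89.9, 55.1]
force: [-0.6, 0.7, 2.7]
opening: 0.0004
```

Contact at about 0.097, as predicted. Push about 29 mm to a reading of 0.0672.

>>> {"method": "drive_tool", "body": {
  "plan": [
    [[0.003,0,0],[0,0,0],0],
    [[0.006,0,0],[0,0,0],0],
    [[0.009,0,0],[0,0,0],0],
    [[0.012,0,0],[0,0,0],0],
    [[0.015,0,0],[0,0,0],0],
    [[0.018,0,0],[0,0,0],0],
    [[0.021,0,0],[0,0,0],0],
    [[0.024,0,0],[0,0,0],0],
    [[0.026,0,0],[0,0,0],0],
    [[0.0275,0,0],[0,0,0],0],
    [[0.0285,0,0],[0,0,0],0],
    [[0.029,0,0],[0,0,0],0],
    [[0.029,0,0],[0,0,0],0],
    [[0.029,0,0],[0,0,0],0]
  ]
}}

```text
clock: 21.1
tool_pos: [0.5236, -0.0962, 0.0673]
orientation: [-48.7, 89.9, 50.2]
force: [-1.5, 0.8, 5.5]
opening: 0.0008
```

```bash
python3 - <<'E'
from h import *
w=ctrl.snapshot("wrist");k=ctrl.get_calibration("wrist");R=np.array(k["R"])
s=ctrl.snapshot("scene");ks=ctrl.get_calibration("scene")
go([.523,-.096,.0672],9)
a=np.radians(9);ux=np.array([np.cos(a),np.sin(a),0]);uy=np.array([-np.sin(a),np.cos(a),0]);o=np.array([.4985,.0585,0])
def pr(k,X):
    q=np.array(k["R"])@X+k["t"];return np.array([k["fx"]*q[0]/q[2]+k["cx"],k["fy"]*q[1]/q[2]+k["cy"]])
A=cv2.resize(w[170:290,200:360],(400,300),interpolation=cv2.INTER_CUBIC);B=cv2.resize(s[160:235,215:315],(400,300),interpolation=cv2.INTER_CUBIC)
for z,col in((.100,(255,0,0)),(.095,(0,255,0)),(.09,(255,0,255))):
  for sx in(-.022,.022):
    X=o-.171*uy+sx*ux+[0,0,z]
    for M,kk,c0,f in((A,k,[200,170],2.5),(B,ks,[215,160],4)):
        p=pr(kk,X);cv2.circle(M,tuple(int(v) for v in (p-c0)*f),2,col,-1)
cv2.imwrite("pics/w6.png",np.hstack([A,B]))
for c,kk in(("wrist",k),("scene",ks)):
  for d in ctrl.cut_out(c,"lever_top")[:2]: print(c,d["confidence"],d["pixel"],rect(kk,d["pixels"],.095))
E
```

```text
now 21.2 [ 0.5237 -0.0962  0.0673] jaw yaw -171.05 F [-1.6  0.5  5.9] open 0.0002 j [ 11.  14. -27.  -0. -48.  -2.]
yaw 9 shift [0.0001 0.0006 0.0003] turn [ 1.7995e+02  9.0000e-02 -8.0000e-02]
yaw 189 shift [0.0001 0.0006 0.0003] turn [-0.05  0.05  0.06]
wrist 0.74 [285.5, 245.5] (array([ 525.1, -107.6]), array([12.3, 43.4]), -80.98)
```

View pics/w6.png

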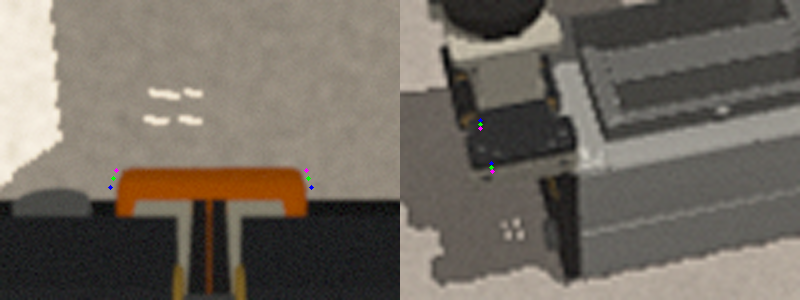

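The paddle spans the predicted corners and its apparent width (43.4 mm, fitted at z = 0.095) agrees with 30 mm of travel. The reading holds at 0.0673 with about 6 N upward. Handing in.

```bash
python3 - <<'E'
from h import *
for i in range(3):
    ctrl.snapshot("scene"); o=ctrl.get_obs();print(o["clock"],np.round(o["tool_pos"],4),np.round(o["force"],1))
print(ctrl.close_job())
E
```

```text
21.35 [ 0.5237 -0.0962  0.0673] [-2.1  0.6  6.5]
21.4 [ 0.5237 -0.0962  0.0673] [-1.6  0.5  6. ]
21.45 [ 0.5237 -0.0962  0.0673] [-1.9  0.4  7.3]
the job is handed in; nothing more can be done
None
```

The job is handed in at 21.5 s. The dust cover is on the middle of the wooden board, and the arm is holding the lever down at about 30 mm.

- **Cover:** I pulled it straight up off the toaster and laid it right way up. The wrist camera puts it within about 1 mm and 0.1° of the board's centre and direction.
- **Lever:** the arm was steady at 30 mm, give or take about 1 mm, against 6–7 N of spring force in the last readings. The bottom stop at 45 mm was never approached.
- **Tool position was wrong:** the real fingertips sit about 27.5 mm short of the reported tool point. Because of this, the first grasp closed above the handle bar, with no harm done. I measured the offset with a light touch (about 4 N) on the bar top, and contact with the lever confirmed it. The lever travel above depends on this offset.
- **Not confirmed:** I couldn't see the lever's top face against the yellow lines, because the gripper hid them. The lever's apparent width agrees with 30 mm, but only to about 2 mm. The scene camera's cover fit was 9 mm off in x, as it was for the cover on the toaster and for the board, because its slanted view takes in the sides, so I used the other views.
- **Other items:** nothing else was touched. The pictures show nothing out of place, but I didn't re-measure each item.

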